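Turn the schedule binder to its next chart

ROBOT

A 6-joint arm with a two-finger parallel gripper is mounted at the origin on the work surface. World frame = base frame: x ahead of the robot, y to its left, z up, the work surface at z = 0. Lengths are in m, angles in rad, forces in N, time in s.
With the tool pointing down it reaches from about 0.225 to 0.875 m from the base axis. Payload 3.4 kg.
Tool frame: the origin (TCP) lies on the mounting face of the last link; the fingertips stand 173 mm ahead of it and the grasp point (between the pads) lies 155 mm ahead of it; x points along the fingers, y is the direction in which the jaws open and shut, and the axes are right-handed (so a half turn about x gives the same grasp; the last joint's range is limited). The gripper opens to 85 mm and grips with 20 to 120 N. Pads are 22 mm wide; open, the fingers measure 114 mm over their backs; the gripper's body (76 mm by 85 mm) begins 54 mm behind the grasp point. The pads swing forward as they close: fully open they stand 13 mm farther back than shut.
Start: joints at [-1.316, 0.276, 1.505, -0, 1.361, -0.121], TCP at [0.211, -0.535, 0.405] pointing down, gripper open.
Joint ranges: [-2.89, 2.89], [-0.75, 2.08], [0.22, 2.7], [-1.18, 4.32], [0.11, 2.71], [-2.7, 2.7]. Speed limits (rad/s): [2.57, 2.57, 3.14, 3.14, 3.14, 3.14].

INTERFACE

Orientations are given as a unit quaternion [w, x, y, z].
In Python, from rig import manip gives the robot as it stands.
- The arm moves only by the tool arm_command, never from a script. Its argument "targets" is a list of rows, each an object with "dp": the shift along the tool's x, y, z in m, a list of three; "turn": the turn, a rotation vector about the tool's x, y, z in degrees, a list of three; "grip": the opening, from -1 (shut) to 1 (fully open). In form: [{"dp": [tx, ty, tz], "turn": [wx, wy, wz], "grip": grip}, ...]. A call has 1 to 8 rows; each row shifts and turns the commanded pose from where the row before left it, along the tool's axes as they then stand; what a row does not reach is not made up. A row lasts 1/10 s, in which the tool goes at most 50 mm and 8.59 degrees, less where a joint would pass 70% of its speed; a pose out of reach is approached as far as the arm can. A call with a gripper value outside its range is refused whole. The fingers move at their own pace and stop on an object; "grip_force" is the grip in N (left out, the last holds). Time passes only in rows, so rows that do not move let the fingers close. It gives the time, the measured TCP pose, the force and the opening at its end, in the units of the state.
- manip.get_state(): the state, without advancing time (a new reading comes with each control period).
- manip.get_image(name): name is "side" or "top" or "wrist"; returns the picture (420x560x3 uint8, red, green, blue); there is no depth.
- manip.calibration(name): a dict with "fx", "fy", "cx", "cy" (pixels), "R" (3x3) and "t" (3): a world point X has camera coordinates R X + t. Camera axes: x right, y down, z forward; pixel columns grow to the right and rows downward; lengths in m; the calibration is good to about 2 mm. A picture is of the moment at which its call begins: read the wrist's pose just before it. calibration takes no time and is no camera call; for the wrist camera it gives the pose at the moment of the call.
- manip.sign_off(): hands the job in, once; it reports no verdict.
The state is a dict: "clock": time; "qpos": joint angles; "qd": joint speeds; "effort": joint torques, N m; "position": TCP position; "ee_rot": TCP orientation; "contact_force": force on the tool from outside, world axes, zero at the start; "moment": the same for the moment, N m; "width": finger opening in m.
Only numpy, scipy, OpenCV 4.12 (cv2) and the standard library are available. Lean on these libraries where they do the work, as an engineer would, in place of code of your own. Each camera call takes 0.05 s, during which the arm holds its last target.

TASK

The vaccination schedule binder lies open on the desk. Turn only its top divider board over the rings, with a fingertip under its tab and without pinching it, so that it lies flat on the left-hand pages and the chart on the divider beneath can be read. Swing it over without flinging it, leave the divider beneath on the right-hand pages, do not shift or lift the binder, and leave the other things on the desk where they stand.

Things in the scene. Friction and masses are not known exactly. Their poses are not given: they have to be found in the camera images.
- binder: Open black A5 two-ring binder, loose, about 1.5 kg, covers 226 x 407 x 3 mm flat on the desk. Origin: centre of its underside, on the desk; x along the spine (away from the robot at yaw 0), y to the left-hand pages, z up. Page stacks, 210 long in x, at y = -22 to -168 mm (right, top 36.5 mm above the desk, two dividers on it) and +22 to +168 mm (left, top 40 mm).
- rings (a point): Middle of the line on which both dividers turn: between the centres of the two steel rings, 42 mm above the desk; the line runs along the binder's x. The rings, 64 mm in diameter, stand across it at x = -40 and +40 mm, tops 76 mm above the desk.
- divider (a joint): Angle of the top divider: 0 flat on the right-hand pages (its start), 1.57 upright, 3.14 flat on the left-hand pages. Rigid grey 3 mm board, about 100 g, 210 mm long, from 22 to 172 mm from the turning line, which lies in its mid-plane. Light drag: under 1 N at the tab lifts it; before upright it falls back if let go, past upright it falls softly over by itself.
- tab (a point): Middle of the outer edge of the top divider's tab, half-way through its thickness; at the start (-52, -194, 42) mm in the binder's frame. The tab, paper-white on top, is 95 mm long (binder x -99.5 to -4.5, the half nearer the robot), sticks out 22 mm past the board and 26 mm past the pages; under it 37 mm are free down to the cover.
- under_divider (a joint): Angle of the divider beneath, same meaning: it starts at 0 and should stay there. White 2.5 mm board just under the top one; its tab, 85 mm long, is at the far half of the right edge (binder x from 15 to 100 mm) and sticks out 20 mm, to 192 mm from the turning line.
- divider_face: The paper chart on the upper face of the top divider, tab included (its top at the start is 44.5 mm above the desk). Origin and axes at the start: middle of the turning line, as the binder's. It turns with the divider.
- divider_board: The grey board of the top divider. Origin and axes as divider_face; it turns with the divider.
- stamp: Black self-inking desk stamp, 48 x 60 mm, 74 mm high, loose, standing to the right of the binder, beside the far half of its right edge. Origin: centre of its underside.
- spray: White spray bottle with a red cap, 48 mm in diameter, 170 mm high, loose, standing beyond the binder's far edge. Origin: centre of its underside.
- dish: Brown pulp kidney dish with wrapped syringes, 230 x 110 mm, 45 mm high, loose, to the left of the binder with its long side along the binder's. Origin: in its underside, about the middle.
- plasters: White carton of plasters, 52 x 95 mm, 70 mm high, loose, standing beyond the binder's far edge. Origin: centre of its underside.
Not all that is in view belongs to the job. Of the things that look like the stamp, take the one that is farthest to the robot's right at the start.

How it is judged:
On the way, in this order (a step that is already met when the one before it is completed fails the run):
1. a finger pushes the top divider up off the right-hand pages (value of joint divider above 0.4 rad and contact force between the fingers and divider_board above 0.05 N), for 0.05 s.
2. the top divider is swung past upright (value of joint divider above 1.7 rad), for 0.05 s.
At the end, for the whole second after the job is handed in: The top divider lies flat on the left-hand pages (within 0.05 rad) at rest, the divider beneath still lies on the right-hand pages (within 0.05 rad), the binder is within 12 mm and the four other things within 25 mm of where they began, flat or upright (value of joint divider above 3.09 rad and velocity of joint divider below 0.1 rad/s and value of joint under_divider below 0.05 rad and distance of binder from where it was at the start of the episode below 0.012 m and angle between binder's own z axis and vertical below 0.04 rad and distance of each of stamp, spray, dish, plasters from where it was at the start of the episode below 0.025 m and angle between each of stamp, spray, plasters's own z axis and vertical below 0.2 rad); the robot touches nothing.
It fails at once if the top divider is pinched: pressed on both faces at once (contact force between the fingers and divider_board above 1.5 N and contact force between the fingers and divider_face above 1.5 N).
It fails at once if the top divider is flung over (faster than 6 rad/s) (velocity of joint divider above 6 rad/s).
It fails at once if the divider beneath is lifted with it (more than 0.15 rad) (value of joint under_divider above 0.15 rad).
It fails at once if the binder is shoved, lifted or tipped (12 mm, or 0.1 rad) (distance of binder from where it was at the start of the episode above 0.012 m or angle between binder's own z axis and vertical above 0.1 rad).
It fails at once if one of the other things is moved more than 25 mm (distance of any of stamp, spray, dish, plasters from where it was at the start of the episode above 0.025 m).
It also fails if it takes over 45 s, if anything falls off the work surface, if the arm or the gripper's body presses on something with over 40 N, if the wrist force passes 120 N, or if a joint passes its speed limit or range.

## Working session

There is one attempt and no reset: what is moved stays moved. The work goes in short steps, Python scripts to look and compute and a tool call to move; the robot and the scene stay as the last step left them, time stands still between calls to the robot, and variables do not carry over. Pictures are saved under pics/ and viewed, and the job is handed in when it is done.

Besides the shell and the picture viewer there is one more tool, called in YAML: its name, and indented under it one key for each argument. arm_command: Moves the arm, as the interface text tells. Its arguments: {"type":"object","properties":{"targets":{"type":"array"},"grip_force":{"type":"number"}},"required":["targets"]}

```bash
mkdir -p pics; python3 - <<'E'
from rig import manip
import cv2
s=manip.get_state()
print({k:s[k] for k in('clock','position','ee_rot','width','contact_force')})
for n in('top','side','wrist'):
    c=manip.calibration(n); print(n,c)
    cv2.imwrite(f'pics/{n}0.png',manip.get_image(n)[:,:,::-1])
E
```

```text
{'clock': 0.0, 'position': array([ 0.21096348, -0.53465981,  0.40381725]), 'ee_rot': array([-0.13140837, -0.69461108, -0.13274541,  0.69471285]), 'width': 0.08539543316958467, 'contact_force': array([-0.31337378,  0.12444379, -0.07406881])}
top {'fx': 454.448382601123, 'fy': 454.448382601123, 'cx': 292.4790747991432, 'cy': 209.07461122776073, 'R': array([[-0.00781472, -0.99991095,  0.01081773],
       [-0.98171306,  0.00561387, -0.19028389],
       [ 0.19020621, -0.01210692, -0.98166951]]), 't': array([0.07887682, 0.55724969, 1.11710416])}
side {'fx': 387.6684267497102, 'fy': 387.6684267497102, 'cx': 280.0297023651058, 'cy': 208.12780943301652, 'R': array([[ 0.99547991, -0.09491788,  0.00321533],
       [-0.06647989, -0.72060664, -0.69014962],
       [ 0.06782453,  0.68681633, -0.72365956]]), 't': array([-0.5579538 ,  0.11967994,  1.01867365])}
wrist {'fx': 322.29053314745767, 'fy': 322.29053314745767, 'cx': 278.2450745640362, 'cy': 209.16256158669026, 'R': array([[ 0.36780444, -0.92989952, -0.00260456],
       [-0.89757773, -0.35574945,  0.26037772],
       [-0.24305168, -0.09343029, -0.96550332]]), 't': array([-0.57334002, -0.03375939,  0.37919016])}
```

View pics/top0.png

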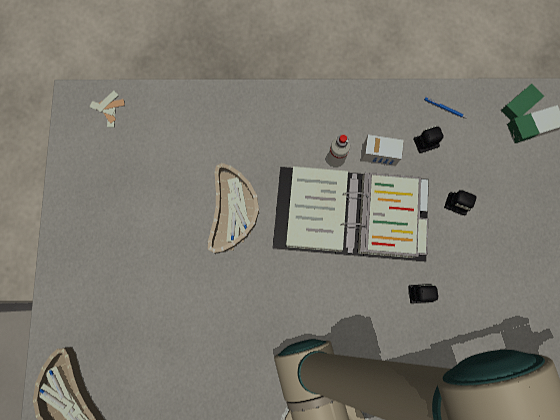

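View pics/side0.png

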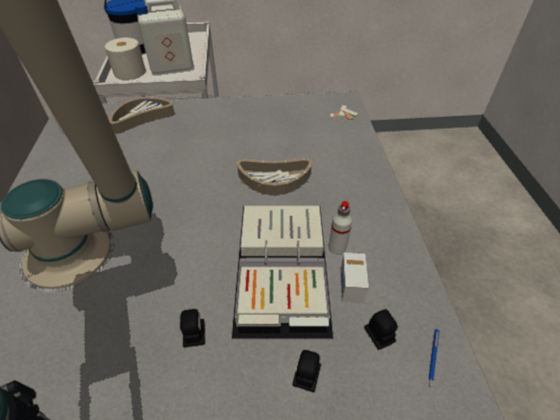

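View pics/wrist0.png

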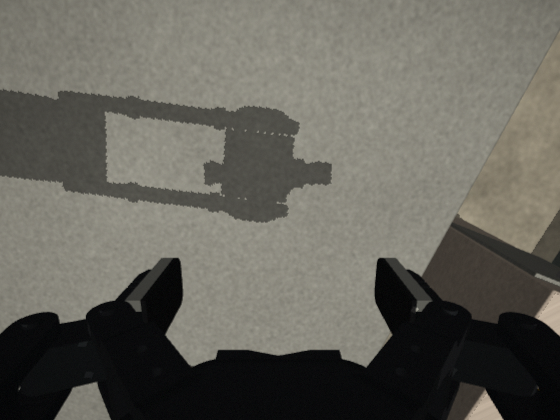

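```bash
python3 - <<'E'
import cv2
im=cv2.imread('pics/top0.png'); c=im[140:310,200:480]; cv2.imwrite('pics/t0z.png',cv2.resize(c[:, 60:],None,fx=3.5,fy=3.5,interpolation=cv2.INTER_CUBIC))
im=cv2.imread('pics/side0.png'); c=im[190:400,170:410]; cv2.imwrite('pics/s0z.png',cv2.resize(c,None,fx=2.8,fy=2.8,interpolation=cv2.INTER_CUBIC))
E
```

```text
(no output)
```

View pics/t0z.png

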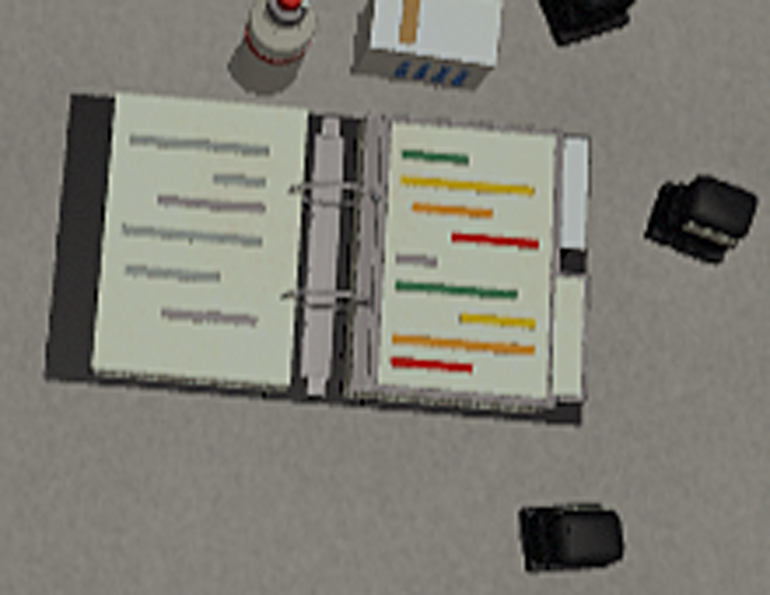

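View pics/s0z.png

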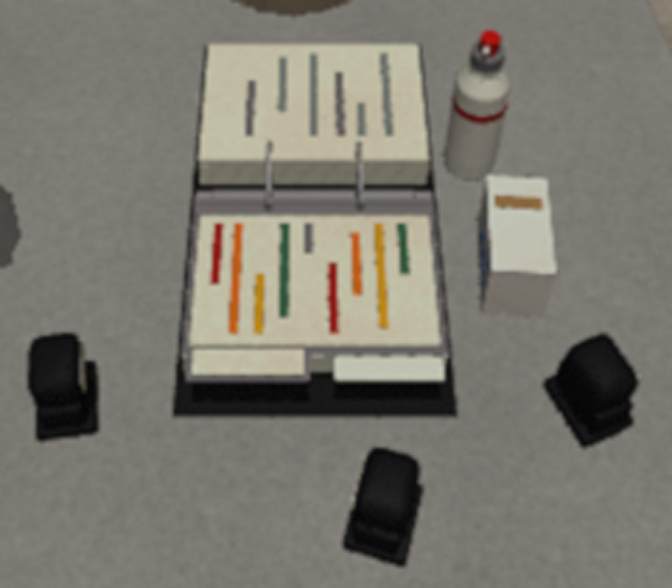

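```bash
cat > h.py <<'E'
import numpy as np
from rig import manip
def ray(n,uv,z,c=None):
    c=c or manip.calibration(n); d=c['R'].T@np.array([(uv[0]-c['cx'])/c['fx'],(uv[1]-c['cy'])/c['fy'],1]); o=-c['R'].T@c['t']
    return o+d*(z-o[2])/d[2]
def proj(n,X):
    c=manip.calibration(n); p=c['R']@np.array(X)+c['t']; return np.array([c['fx']*p[0]/p[2]+c['cx'],c['fy']*p[1]/p[2]+c['cy']])
E
python3 - <<'E'
from h import *
np.set_printoptions(precision=4,suppress=True)
T=lambda u,v,z:ray('top',(u/3.5+260,v/3.5+140),z)
S=lambda u,v,z:ray('side',(u/2.8+170,v/2.8+190),z)
ps=[] # (binder xy, world xy)
def add(name,b,w): ps.append((b,w[:2],name))
add('T cover FL',(.113,.2035),T(72,95,.003)); add('T cover NL',(-.113,.2035),T(46,380,.003)); add('T cover NR',(-.113,-.2035),T(580,424,.003))
add('T pg FL',(.105,.168),T(115,93,.04)); add('T pg NL',(-.105,.168),T(92,373,.04))
add('T tab No',(-.0995,-.194),T(581,400,.0445)); add('T tab Fo',(-.0045,-.194),T(585,277,.0445))
add('S cover NR',(-.113,-.2035),S(174,414,.003));add('S cover FR',(.113,-.2035),S(456,414,.003))
add('S tab No',(-.0995,-.194),S(190,378,.0445)); add('S tab Fo',(-.0045,-.194),S(308,381,.0445))
add('S pg FL',(.105,.168),S(423,45,.04)); add('S pg NL',(-.105,.168),S(207,44,.04))
B=np.array([p[0] for p in ps]);W=np.array([p[1] for p in ps])
bm,wm=B.mean(0),W.mean(0);H=(B-bm).T@(W-wm);th=np.arctan2(H[0,1]-H[1,0],H[0,0]+H[1,1])
R=np.array([[np.cos(th),-np.sin(th)],[np.sin(th),np.cos(th)]]);t=wm-R@bm
print('yaw',np.degrees(th),'org',t)
for b,w,n in ps: print(n,((w-t)@R-b)*1000)
print('tab mid',t+R@[-.052,-.194])
# stamps (base, desk) in binder frame: top image centre ~z .05
for n,u,v in(('stamp',703,218),('near',572,538)):
    w=T(u,v,.05);print(n,w,((w[:2]-t)@R)*1000)
for n,u,v in(('stampS base corners',346,548),('',405,562),('',420,485),('near',38,438),('',97,431)):
    w=S(u,v,.0);print(n,w,((w[:2]-t)@R)*1000)
E
```

```text
yaw -5.202554455325679 org [ 0.5564 -0.0836]
T cover FL [-2.6651 -2.955 ]
T cover NL [-0.5735 -3.0096]
T cover NR [0.1472 0.1993]
T pg FL [-0.9854 -1.2711]
T pg NL [-4.4091 -2.0882]
T tab No [-0.0864  2.7451]
T tab Fo [-3.709   2.2413]
S cover NR [2.3653 1.899 ]
S cover FR [-0.8545  1.2861]
S tab No [3.9556 1.8466]
S tab Fo [-0.4248 -0.8607]
S pg FL [ 6.6723 -0.8366]
S pg NL [0.5674 0.8038]
tab mid [ 0.487  -0.2721]
stamp [ 0.5738 -0.3629  0.05  ] [  42.6742 -276.5777]
near [ 0.341  -0.2506  0.05  ] [-199.3889 -185.8567]
stampS base corners [ 0.5513 -0.3871  0.    ] [  22.4254 -302.7457]
 [ 0.5926 -0.4008  0.    ] [  64.7473 -312.5989]
 [ 0.6126 -0.3468  0.    ] [  79.7742 -257.0424]
near [ 0.322  -0.2826  0.    ] [-215.4212 -219.5085]
 [ 0.3675 -0.2812  0.    ] [-170.1802 -213.9817]
```

```bash
python3 - <<'E'
from h import *
from scipy.spatial.transform import Rotation as Ro
np.set_printoptions(precision=3,suppress=True)
s=manip.get_state(); q=s['ee_rot']; R0=Ro.from_quat([q[1],q[2],q[3],q[0]]).as_matrix()
print('tool axes cols\n',R0)
c=manip.calibration('wrist'); print('cam in tool',R0.T@(-c['R'].T@c['t']-s['position']))
j=s['qpos']
M=(Ro.from_euler('z',j[0])*Ro.from_euler('y',j[1]+j[2])*Ro.from_euler('z',j[3])*Ro.from_euler('y',j[4])*Ro.from_euler('z',j[5])).as_matrix()
C=M.T@R0; print('C',C)
for az in (85,70,55):
  for tilt in (35,):
   for sg in(1,-1):
    a=np.radians(az);e=np.radians(tilt)
    x=np.array([np.cos(e)*np.cos(a),np.cos(e)*np.sin(a),-np.sin(e)]); y=sg*np.array([np.sin(a),-np.cos(a),0]); z=np.cross(x,y)
    R=np.c_[x,y,z]
    for q1 in(-.75,-.9):
      for q23 in(1.7,2.1):
        W=(Ro.from_euler('z',q1)*Ro.from_euler('y',q23)).as_matrix().T@R@C.T
        print(az,sg,'zup' if z[2]>0 else 'zdn',q1,q23,'q4,5,6',Ro.from_matrix(W).as_euler('ZYZ'))
E
```

```text
tool axes cols
 [[-0.     0.367 -0.93 ]
 [ 0.001 -0.93  -0.367]
 [-1.    -0.001 -0.   ]]
cam in tool [ 0.031 -0.001 -0.067]
C [[-0. -1. -0.]
 [ 0.  0. -1.]
 [ 1. -0.  0.]]
85 1 zdn -0.75 1.7 q4,5,6 [ 0.795  2.011 -0.528]
85 1 zdn -0.75 2.1 q4,5,6 [ 0.711  1.717 -0.812]
85 1 zdn -0.9 1.7 q4,5,6 [ 0.717  2.113 -0.65 ]
85 1 zdn -0.9 2.1 q4,5,6 [ 0.616  1.797 -0.916]
85 -1 zup -0.75 1.7 q4,5,6 [0.795 2.011 2.614]
85 -1 zup -0.75 2.1 q4,5,6 [0.711 1.717 2.329]
85 -1 zup -0.9 1.7 q4,5,6 [0.717 2.113 2.491]
85 -1 zup -0.9 2.1 q4,5,6 [0.616 1.797 2.226]
70 1 zdn -0.75 1.7 q4,5,6 [ 0.891  1.816 -0.344]
70 1 zdn -0.75 2.1 q4,5,6 [ 0.855  1.557 -0.652]
70 1 zdn -0.9 1.7 q4,5,6 [ 0.841  1.93  -0.445]
70 1 zdn -0.9 2.1 q4,5,6 [ 0.776  1.651 -0.741]
70 -1 zup -0.75 1.7 q4,5,6 [0.891 1.816 2.797]
70 -1 zup -0.75 2.1 q4,5,6 [0.855 1.557 2.49 ]
70 -1 zup -0.9 1.7 q4,5,6 [0.841 1.93  2.696]
70 -1 zup -0.9 2.1 q4,5,6 [0.776 1.651 2.401]
55 1 zdn -0.75 1.7 q4,5,6 [ 0.947  1.61  -0.186]
55 1 zdn -0.75 2.1 q4,5,6 [ 0.973  1.378 -0.514]
55 1 zdn -0.9 1.7 q4,5,6 [ 0.919  1.729 -0.275]
55 1 zdn -0.9 2.1 q4,5,6 [ 0.908  1.483 -0.591]
55 -1 zup -0.75 1.7 q4,5,6 [0.947 1.61  2.956]
55 -1 zup -0.75 2.1 q4,5,6 [0.973 1.378 2.628]
55 -1 zup -0.9 1.7 q4,5,6 [0.919 1.729 2.867]
55 -1 zup -0.9 2.1 q4,5,6 [0.908 1.483 2.551]
```

```bash
cat >> h.py <<'E'
from scipy.spatial.transform import Rotation as Ro
np.set_printoptions(precision=4,suppress=True)
YAW=np.radians(-5.2); ORG=np.array([.5564,-.0836,0]); RB=Ro.from_euler('z',YAW).as_matrix()
def b2w(p): return ORG+RB@np.array(p)
def w2b(p): return RB.T@(np.array(p)-ORG)
def tool(tilt):  # tool pointing binder +y, tilted down
    e=np.radians(tilt); x=RB@np.array([0,np.cos(e),-np.sin(e)]); y=RB@np.array([1.,0,0]); return np.c_[x,y,np.cross(x,y)]
def cur():
    s=manip.get_state(); q=s['ee_rot']; return s,np.array(s['position']),Ro.from_quat([q[1],q[2],q[3],q[0]]).as_matrix()
def rep():
    s,p,R=cur(); print('t',round(s['clock'],2),'tcp',p,'q',s['qpos'],'w',round(s['width'],4),'F',s['contact_force'])
    tip=p+R@[.173,0,0]; cor=tip+R@[0,0,-.011]
    print('tip B mm',w2b(tip)*1000,'upper corner B mm',w2b(cor)*1000,'x-axis B',RB.T@R[:,0],'y-axis B',RB.T@R[:,1])
E
python3 - <<'E'
from h import *
rep(); s,p,R=cur(); rv=Ro.from_matrix(R.T@tool(35)).as_rotvec(degrees=True); print(rv,np.linalg.norm(rv), rv/12)
E
```

```text
t 0.15 tcp [ 0.211  -0.5347  0.404 ] q [-1.316   0.2764  1.5058  0.      1.3607 -0.121 ] w 0.0855 F [-0.1406 -0.5687  0.6865]
tip B mm [-303.1726 -480.349   231.0478] upper corner B mm [-293.3482 -475.401   231.0497] x-axis B [-0.0005  0.0013 -1.    ] y-axis B [ 0.4498 -0.8931 -0.0014]
[-58.1642  49.0774 -30.2026] 81.87711305527786 [-4.847   4.0898 -2.5169]
```

arm_command:
  targets:
    - {"dp": [0, 0, 0], "turn": [-4.85, 4.09, -2.52], "grip": -1}
    - {"dp": [0, 0, 0], "turn": [-4.85, 4.09, -2.52], "grip": -1}
    - {"dp": [0, 0, 0], "turn": [-4.85, 4.09, -2.52], "grip": -1}
    - {"dp": [0, 0, 0], "turn": [-4.85, 4.09, -2.52], "grip": -1}
    - {"dp": [0, 0, 0], "turn": [-4.85, 4.09, -2.52], "grip": -1}
    - {"dp": [0, 0, 0], "turn": [-4.85, 4.09, -2.52], "grip": -1}
  grip_force: 20

```text
clock: 0.75
position: [0.2108, -0.535, 0.4046]
ee_rot: [0.179, 0.747, 0.415, -0.488]
contact_force: [0.7, -0.2, -0.4]
width: 0.0004
```

arm_command:
  targets:
    - {"dp": [0, 0, 0], "turn": [-4.85, 4.09, -2.52], "grip": -1}
    - {"dp": [0, 0, 0], "turn": [-4.85, 4.09, -2.52], "grip": -1}
    - {"dp": [0, 0, 0], "turn": [-4.85, 4.09, -2.52], "grip": -1}
    - {"dp": [0, 0, 0], "turn": [-4.85, 4.09, -2.52], "grip": -1}
    - {"dp": [0, 0, 0], "turn": [-4.85, 4.09, -2.52], "grip": -1}
    - {"dp": [0, 0, 0], "turn": [-4.85, 4.09, -2.52], "grip": -1}

```text
clock: 1.35
position: [0.2109, -0.5352, 0.4043]
ee_rot: [0.203, 0.704, 0.644, -0.22]
contact_force: [-0.3, 1.1, 0.9]
width: 0.0
```

```bash
python3 - <<'E'
from h import *
rep(); s,p,R=cur(); rv=Ro.from_matrix(R.T@tool(35)).as_rotvec(degrees=True); print('turn left',rv)
Rt=tool(35); tgt=b2w([-.058,-.250,.100])-Rt@[.173,0,0]; d=Rt.T@(tgt-p); print('tcp tgt',tgt,'dp',d,np.linalg.norm(d))
E
```

```text
t 1.35 tcp [ 0.2109 -0.5352  0.4043] q [-1.3899  0.5384  1.2853  0.2829  2.2426 -1.2376] w 0.0 F [-0.3007  1.0806  0.9176]
tip B mm [-303.4561 -339.1224  305.3205] upper corner B mm [-303.4974 -332.8315  314.344 ] x-axis B [-0.0017  0.8203 -0.5719] y-axis B [1.     0.0036 0.0021]
turn left [ 0.2154 -0.1169  0.0978]
tcp tgt [ 0.4631 -0.4684  0.1992] dp [0.1908 0.2452 0.1167] 0.33184354231859564
```

arm_command:
  targets:
    - {"dp": [0.019, 0.0245, 0.0117], "turn": [0, 0, 0], "grip": -1}
    - {"dp": [0.019, 0.0245, 0.0117], "turn": [0, 0, 0], "grip": -1}
    - {"dp": [0.019, 0.0245, 0.0117], "turn": [0, 0, 0], "grip": -1}
    - {"dp": [0.019, 0.0245, 0.0117], "turn": [0, 0, 0], "grip": -1}
    - {"dp": [0.019, 0.0245, 0.0117], "turn": [0, 0, 0], "grip": -1}

```text
clock: 1.85
position: [0.338, -0.5017, 0.3011]
ee_rot: [0.203, 0.704, 0.643, -0.222]
contact_force: [-0.7, -0.6, -0.1]
width: 0.0003
```

arm_command:
  targets:
    - {"dp": [0.019, 0.0245, 0.0117], "turn": [0, 0, 0], "grip": -1}
    - {"dp": [0.019, 0.0245, 0.0117], "turn": [0, 0, 0], "grip": -1}
    - {"dp": [0.019, 0.0245, 0.0117], "turn": [0, 0, 0], "grip": -1}
    - {"dp": [0.019, 0.0245, 0.0117], "turn": [0, 0, 0], "grip": -1}
    - {"dp": [0.019, 0.0245, 0.0117], "turn": [0, 0, 0], "grip": -1}
    - {"dp": [0, 0, 0], "turn": [0, 0, 0], "grip": -1}

```text
clock: 2.45
position: [0.4653, -0.4672, 0.1964]
ee_rot: [0.202, 0.703, 0.645, -0.222]
contact_force: [-1.0, -0.4, -0.8]
width: 0.0002
```

```bash
python3 - <<'E'
from h import *
import cv2
rep(); s,p,R=cur()
tip=p+R@[.173,0,0]
ims={n:manip.get_image(n)[:,:,::-1].copy() for n in('side','top','wrist')}
for n in('side','top'):
    im=cv2.resize(ims[n],None,fx=1,fy=1)
    u=proj(n,tip); print(n,u, 'upper',proj(n,tip+R@[0,0,-.011]),'lower',proj(n,tip+R@[0,0,.011]))
    x0=int(u[0])-120;y0=int(u[1])-100
    x0=max(x0,0);y0=max(y0,0)
    cv2.imwrite(f'pics/{n}1.png',cv2.resize(im[y0:y0+200,x0:x0+240],None,fx=3,fy=3,interpolation=cv2.INTER_CUBIC)); print(x0,y0)
cv2.imwrite('pics/wrist1.png',ims['wrist'])
E
```

```text
t 2.45 tcp [ 0.4653 -0.4672  0.1964] q [-1.0339  0.783   1.3557  0.5177  1.8273 -1.0351] w 0.0002 F [-0.9615 -0.3665 -0.7686]
tip B mm [ -56.6006 -248.3986   97.3844] upper corner B mm [ -56.6053 -242.1056  106.4064] x-axis B [-0.0036  0.8202 -0.5721] y-axis B [ 1.      0.0032 -0.0017]
side [253.7249 339.0247] upper [253.6473 333.8655] lower [253.8021 344.1542]
133 239
top [456.1441 236.8   ] upper [454.9149 236.103 ] lower [457.3541 237.4861]
336 136
```

View pics/side1.png

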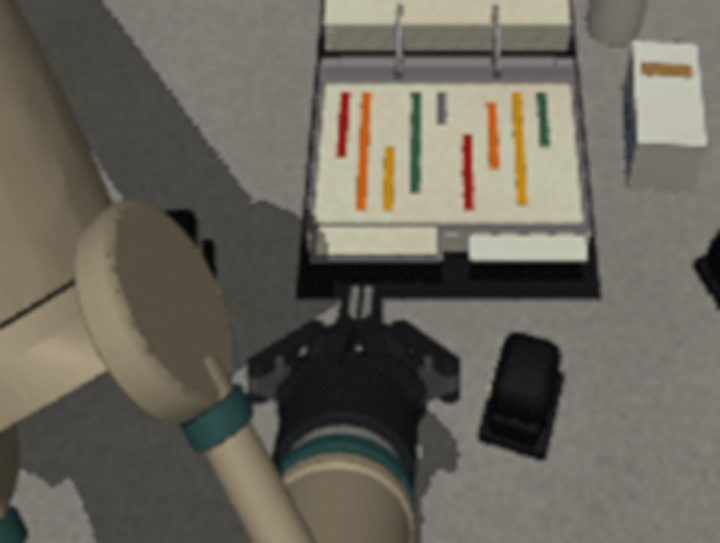

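View pics/top1.png

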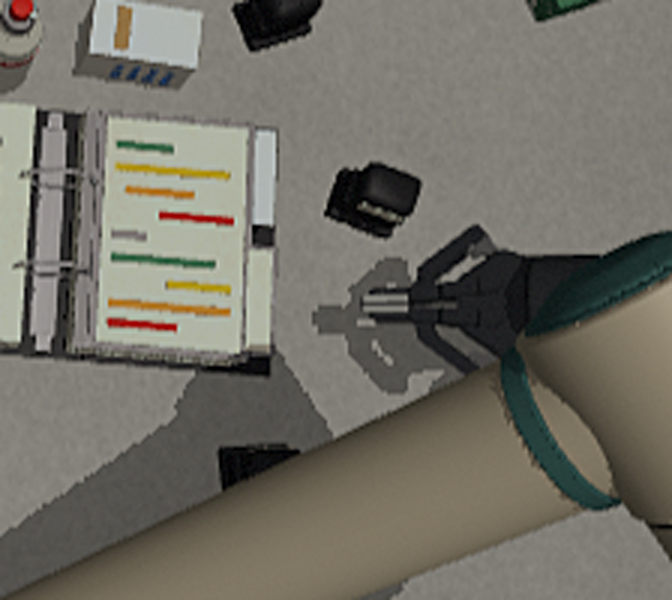

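View pics/wrist1.png

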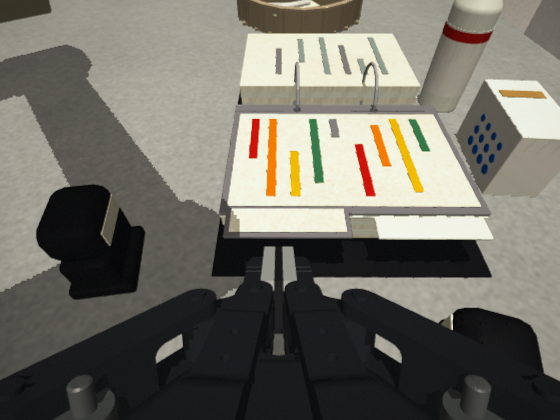

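```bash
python3 - <<'E'
from h import *
s,p,R=cur()
for a,b in (([-.070,-.245,.022],None),):
    d=R.T@(b2w(a)-(p+R@[.173,0,0])); print(d)
print('insert', R.T@RB@np.array([0,.055,0]), 'z+10',R.T@np.array([0,0,.01]))
E
```

```text
[ 0.0499 -0.0114  0.061 ]
insert [ 0.045   0.0001 -0.0316] z+10 [-0.0057 -0.     -0.0082]
```

arm_command:
  targets:
    - {"dp": [0.0125, -0.003, 0.015], "turn": [0, 0, 0], "grip": -1}
    - {"dp": [0.0125, -0.003, 0.015], "turn": [0, 0, 0], "grip": -1}
    - {"dp": [0.0125, -0.003, 0.015], "turn": [0, 0, 0], "grip": -1}
    - {"dp": [0.0115, -0.003, 0.014], "turn": [0, 0, 0], "grip": -1}
    - {"dp": [0, 0, 0], "turn": [0, 0, 0], "grip": -1}

```text
clock: 3.1
position: [0.4502, -0.4618, 0.1219]
ee_rot: [0.202, 0.704, 0.643, -0.222]
contact_force: [-0.3, -0.2, 0.8]
width: -0.0
```

```bash
python3 - <<'E'
from h import *
rep()
s,p,R=cur()
d=R.T@(b2w([-.07,-.190,.022])-(p+R@[.173,0,0])); print('insert',d)
E
```

```text
t 3.1 tcp [ 0.4502 -0.4618  0.1219] q [-1.0479  0.8509  1.4311  0.4956  1.7054 -1.113 ] w -0.0 F [-0.3081 -0.2316  0.7613]
tip B mm [ -71.6381 -244.4221   22.7854] upper corner B mm [ -71.6156 -238.1209   31.8018] x-axis B [-0.0009  0.8197 -0.5728] y-axis B [ 1.     -0.0004 -0.0022]
insert [ 0.0451  0.0016 -0.0305]
```

arm_command:
  targets:
    - {"dp": [0.0115, 0, -0.0077], "turn": [0, 0, 0], "grip": -1}
    - {"dp": [0.0115, 0, -0.0077], "turn": [0, 0, 0], "grip": -1}
    - {"dp": [0.0115, 0, -0.0077], "turn": [0, 0, 0], "grip": -1}
    - {"dp": [0.0105, 0, -0.0075], "turn": [0, 0, 0], "grip": -1}
    - {"dp": [0, 0, 0], "turn": [0, 0, 0], "grip": -1}

```text
clock: 3.6
position: [0.4569, -0.4051, 0.1234]
ee_rot: [0.203, 0.703, 0.644, -0.222]
contact_force: [-0.0, -0.1, 0.3]
width: -0.0
```

```bash
python3 - <<'E'
from h import *
import cv2
rep()
a=manip.get_image('side')[:,:,::-1]; b=manip.get_image('wrist')[:,:,::-1]
cv2.imwrite('pics/side2.png',cv2.resize(a[230:400,150:390],None,fx=3,fy=3,interpolation=cv2.INTER_CUBIC)); cv2.imwrite('pics/wrist2.png',b)
E
```

```text
t 3.6 tcp [ 0.4569 -0.4051  0.1234] q [-0.9994  0.8072  1.5441  0.5264  1.6271 -1.1197] w -0.0 F [-0.0465 -0.1263  0.3435]
tip B mm [ -70.3521 -187.5232   24.0964] upper corner B mm [ -70.3694 -181.2115   33.1054] x-axis B [-0.0024  0.819  -0.5738] y-axis B [ 1.      0.0029 -0.0001]
```

View pics/side2.png

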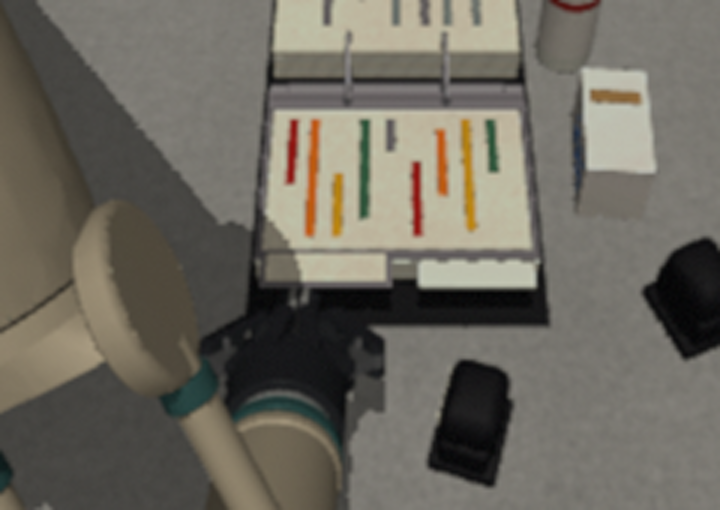

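View pics/wrist2.png

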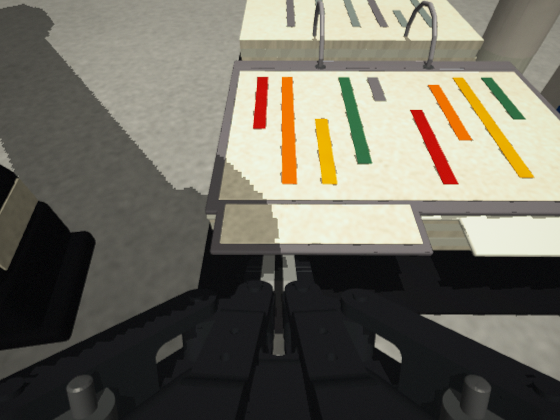

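```bash
cat >> h.py <<'E'
def arc(ths,r=.182,x=-.070):
    s,p,R=cur(); c=p+R@[.173,0,-.011]; off=None
    for th in ths:
        b=np.array([x,-r*np.cos(th)-.0015*np.sin(th),.042+r*np.sin(th)-.0015*np.cos(th)]); w=b2w(b)
        print(round(th,2),'dp',R.T@(w-c),'B',b*1000); c=w
E
python3 - <<'E'
from h import *
arc(np.array([0,.08,.16,.24,.32,.4,.48,.56]))
E
```

```text
0.0 dp [-0.0036  0.     -0.0072] B [ -70.  -182.    40.5]
0.08 dp [-0.008   0.     -0.0122] B [ -70.     -181.5378   55.0493]
0.16 dp [-0.007   0.     -0.0128] B [ -70.     -179.9143   69.5151]
0.24 dp [-0.0059  0.     -0.0133] B [ -70.     -177.1401   83.8049]
0.32 dp [-0.0049  0.     -0.0137] B [ -70.     -173.2327   97.8273]
0.4 dp [-0.0038  0.     -0.0141] B [ -70.     -168.2172  111.4925]
0.48 dp [-0.0026  0.     -0.0143] B [ -70.     -162.1257  124.7133]
0.56 dp [-0.0015  0.     -0.0145] B [ -70.     -154.9972  137.405 ]
```

arm_command:
  targets:
    - {"dp": [-0.0036, 0, -0.0072], "turn": [0, 0, 0], "grip": -1}
    - {"dp": [-0.008, 0, -0.0122], "turn": [0, 0, 0], "grip": -1}
    - {"dp": [-0.007, 0, -0.0128], "turn": [0, 0, 0], "grip": -1}
    - {"dp": [0, 0, 0], "turn": [0, 0, 0], "grip": -1}

```text
clock: 4.1
position: [0.4572, -0.4047, 0.1625]
ee_rot: [0.205, 0.704, 0.643, -0.222]
contact_force: [-0.1, -0.0, -1.2]
width: -0.0001
```

```bash
python3 - <<'E'
from h import *
import cv2
rep()
a=manip.get_image('side')[:,:,::-1]; b=manip.get_image('wrist')[:,:,::-1]
cv2.imwrite('pics/sw3.png',np.hstack([cv2.resize(a[210:360,180:330],(400,400)),cv2.resize(b,(400,300))[:,:].copy() if 0 else cv2.resize(b,(400,400))]))
arc(np.array([.2,.28,.36,.44,.52,.6,.68,.76]))
E
```

```text
t 4.1 tcp [ 0.4572 -0.4047  0.1625] q [-0.9993  0.7571  1.5293  0.531   1.6788 -1.0882] w -0.0001 F [-0.0627 -0.0315 -1.1746]
tip B mm [ -69.5296 -187.3563   62.8293] upper corner B mm [ -69.5652 -181.0172   71.819 ] x-axis B [ 0.0012  0.8173 -0.5763] y-axis B [1.     0.0009 0.0033]
0.2 dp [-0.0021 -0.0001 -0.0068] B [ -70.     -178.6701   76.6877]
0.28 dp [-0.0054  0.     -0.0135] B [ -70.     -175.3266   90.8551]
0.36 dp [-0.0043  0.     -0.0139] B [ -70.     -170.8616  104.7101]
0.44 dp [-0.0032  0.     -0.0142] B [ -70.     -165.3037  118.1639]
0.52 dp [-0.0021  0.     -0.0144] B [ -70.     -158.6884  131.1305]
0.6 dp [-0.0009  0.     -0.0145] B [ -70.     -151.058   143.5269]
0.68 dp [ 0.0003  0.     -0.0146] B [ -70.     -142.4614  155.274 ]
0.76 dp [ 0.0014  0.     -0.0145] B [ -70.     -132.9535  166.2964]
```

View pics/sw3.png

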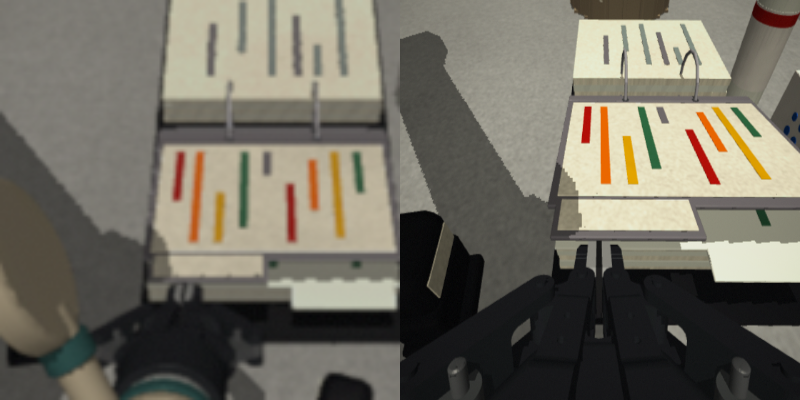

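arm_command:
  targets:
    - {"dp": [-0.0021, 0, -0.0068], "turn": [0, 0, 0], "grip": -1}
    - {"dp": [-0.0054, 0, -0.0135], "turn": [0, 0, 0], "grip": -1}
    - {"dp": [-0.0043, 0, -0.0139], "turn": [0, 0, 0], "grip": -1}
    - {"dp": [-0.0032, 0, -0.0142], "turn": [0, 0, 0], "grip": -1}
    - {"dp": [-0.0021, 0, -0.0144], "turn": [0, 0, 0], "grip": -1}
    - {"dp": [-0.0009, 0, -0.0145], "turn": [0, 0, 0], "grip": -1}
    - {"dp": [0.0003, 0, -0.0146], "turn": [0, 0, 0], "grip": -1}
    - {"dp": [0.0014, 0, -0.0145], "turn": [0, 0, 0], "grip": -1}

```text
clock: 5.0
position: [0.4612, -0.3558, 0.2574]
ee_rot: [0.204, 0.704, 0.643, -0.222]
contact_force: [0.2, -0.9, -0.6]
width: -0.0001
```

```bash
python3 - <<'E'
from h import *
import cv2
rep()
a=manip.get_image('side')[:,:,::-1]; b=manip.get_image('wrist')[:,:,::-1]
cv2.imwrite('pics/sw4.png',np.hstack([cv2.resize(a[180:360,160:340],(400,400)),cv2.resize(b,(400,400))]))
arc(np.array([.8,.88,.96,1.04,1.12,1.2,1.28,1.36]))
E
```

```text
t 5.0 tcp [ 0.4612 -0.3558  0.2574] q [-0.9549  0.6099  1.555   0.5722  1.7662 -0.9914] w -0.0001 F [ 0.2022 -0.9496 -0.5671]
tip B mm [ -70.1797 -138.1558  157.9527] upper corner B mm [ -70.1923 -131.8337  166.9545] x-axis B [-0.0002  0.8183 -0.5747] y-axis B [1.     0.0008 0.0008]
0.8 dp [ 0.0006  0.0002 -0.0051] B [ -70.     -127.8767  171.5137]
0.88 dp [ 0.0032  0.     -0.0142] B [ -70.     -117.1176  181.3187]
0.96 dp [ 0.0043  0.     -0.0139] B [ -70.     -105.6094  190.2326]
1.04 dp [ 0.0054  0.     -0.0135] B [-70.     -93.4257 198.1982]
1.12 dp [ 0.0065  0.     -0.013 ] B [-70.     -80.6444 205.1648]
1.2 dp [ 0.0075  0.     -0.0125] B [-70.     -67.3472 211.0876]
1.28 dp [ 0.0084  0.     -0.0119] B [-70.     -53.6192 215.9288]
1.36 dp [ 0.0094  0.     -0.0111] B [-70.     -39.5482 219.6575]
```

View pics/sw4.png

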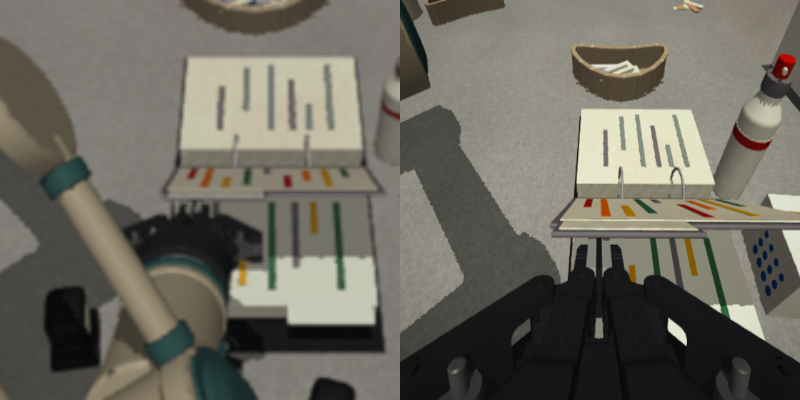

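arm_command:
  targets:
    - {"dp": [0.0006, 0, -0.0051], "turn": [0, 0, 0], "grip": -1}
    - {"dp": [0.0032, 0, -0.0142], "turn": [0, 0, 0], "grip": -1}
    - {"dp": [0.0043, 0, -0.0139], "turn": [0, 0, 0], "grip": -1}
    - {"dp": [0.0054, 0, -0.0135], "turn": [0, 0, 0], "grip": -1}
    - {"dp": [0.0065, 0, -0.013], "turn": [0, 0, 0], "grip": -1}
    - {"dp": [0.0075, 0, -0.0125], "turn": [0, 0, 0], "grip": -1}
    - {"dp": [0.0084, 0, -0.0119], "turn": [0, 0, 0], "grip": -1}
    - {"dp": [0.0094, 0, -0.0111], "turn": [0, 0, 0], "grip": -1}

```text
clock: 5.9
position: [0.4694, -0.2639, 0.3086]
ee_rot: [0.203, 0.704, 0.643, -0.222]
contact_force: [-0.0, -0.7, 0.4]
width: 0.0003
```

```bash
python3 - <<'E'
from h import *
import cv2
rep()
a=manip.get_image('side')[:,:,::-1]; b=manip.get_image('wrist')[:,:,::-1]
cv2.imwrite('pics/sw5.png',np.hstack([cv2.resize(a[160:360,160:360],(400,400)),cv2.resize(b,(400,400))]))
arc(np.array([1.4,1.46,1.52,1.58,1.64,1.7,1.76,1.82]))
E
```

```text
t 5.9 tcp [ 0.4694 -0.2639  0.3086] q [-0.857   0.482   1.6535  0.6414  1.744  -0.9059] w 0.0003 F [-0.0202 -0.6932  0.4027]
tip B mm [-70.4259 -45.8225 209.1974] upper corner B mm [-70.4374 -39.5029 218.2009] x-axis B [-0.0006  0.8185 -0.5745] y-axis B [1.     0.0011 0.0005]
1.4 dp [ 0.0036  0.001  -0.0057] B [-70.     -32.4122 221.0969]
1.46 dp [ 0.0079  0.     -0.0075] B [-70.     -21.6145 222.7182]
1.52 dp [ 0.0084  0.     -0.007 ] B [-70.     -10.739  223.6891]
1.58 dp [ 0.0088  0.     -0.0065] B [-70.       0.1751 224.0061]
1.64 dp [ 0.0091  0.     -0.006 ] B [-70.      11.0886 223.6681]
1.7 dp [ 0.0095  0.     -0.0054] B [-70.      21.9622 222.6763]
1.76 dp [ 0.0098  0.     -0.0048] B [-70.      32.7568 221.0342]
1.82 dp [ 0.0101  0.     -0.0043] B [-70.      43.4334 218.7478]
```

View pics/sw5.png

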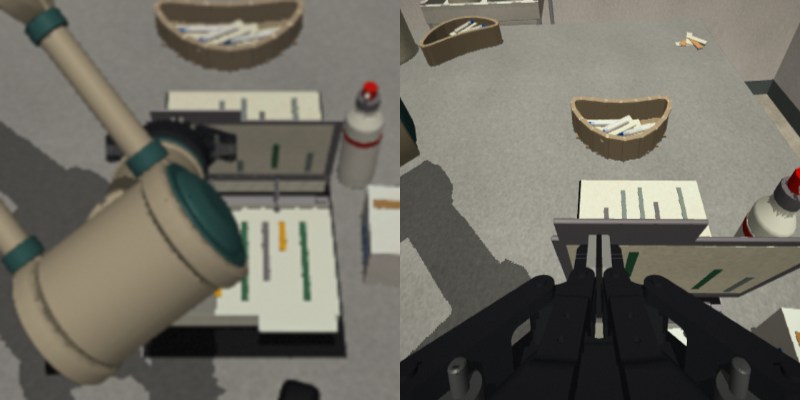

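arm_command:
  targets:
    - {"dp": [0.0036, 0.0005, -0.0057], "turn": [0, 0, 0], "grip": -1}
    - {"dp": [0.0079, 0, -0.0075], "turn": [0, 0, 0], "grip": -1}
    - {"dp": [0.0084, 0, -0.007], "turn": [0, 0, 0], "grip": -1}
    - {"dp": [0.0088, 0, -0.0065], "turn": [0, 0, 0], "grip": -1}
    - {"dp": [0.0091, 0, -0.006], "turn": [0, 0, 0], "grip": -1}
    - {"dp": [0.0095, 0, -0.0054], "turn": [0, 0, 0], "grip": -1}
    - {"dp": [0.0098, 0, -0.0048], "turn": [0, 0, 0], "grip": -1}
    - {"dp": [0.0101, 0, -0.0043], "turn": [0, 0, 0], "grip": -1}

```text
clock: 6.8
position: [0.4772, -0.1825, 0.3079]
ee_rot: [0.203, 0.704, 0.643, -0.222]
contact_force: [0.2, 0.2, -0.5]
width: -0.0
```

```bash
python3 - <<'E'
from h import *
import cv2
rep()
a=manip.get_image('side')[:,:,::-1]; b=manip.get_image('wrist')[:,:,::-1]
cv2.imwrite('pics/sw6.png',np.hstack([cv2.resize(a[140:360,160:380],(400,400)),cv2.resize(b,(400,400))]))
arc(np.array([1.86,1.92,1.98,2.04]))
E
```

```text
t 6.8 tcp [ 0.4772 -0.1825  0.3079] q [-0.7521  0.4263  1.76    0.7045  1.6501 -0.8688] w -0.0 F [ 0.1948  0.2069 -0.4762]
tip B mm [-69.9586  35.9234 208.5483] upper corner B mm [-69.9672  42.2426 217.552 ] x-axis B [-0.0005  0.8185 -0.5745] y-axis B [1.     0.0009 0.0003]
1.86 dp [ 0.0066  0.0006 -0.0037] B [-70.      50.4667 216.8696]
1.92 dp [ 0.0104  0.     -0.0032] B [-70.      60.8618 213.5287]
1.98 dp [ 0.0106  0.     -0.0026] B [-70.      71.0378 209.5705]
2.04 dp [ 0.0107  0.     -0.002 ] B [-70.      80.9582 205.0093]
```

View pics/sw6.png

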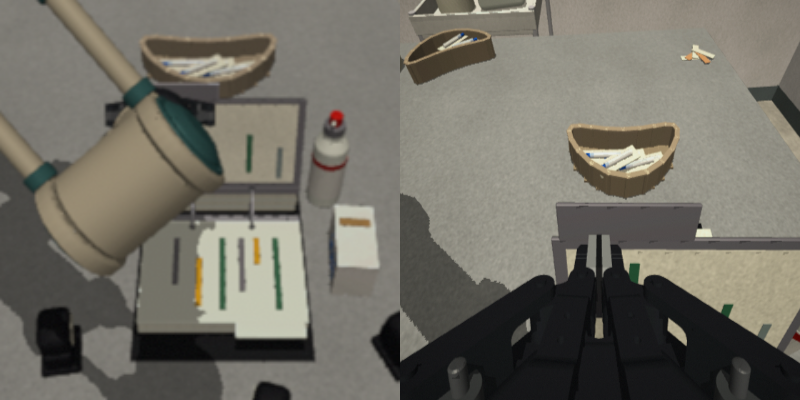

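arm_command:
  targets:
    - {"dp": [0, 0, 0], "turn": [0, 0, 0], "grip": -1}
    - {"dp": [0, 0, 0], "turn": [0, 0, 0], "grip": -1}
    - {"dp": [0, 0, 0], "turn": [0, 0, 0], "grip": -1}
    - {"dp": [0, 0, 0], "turn": [0, 0, 0], "grip": -1}

```text
clock: 7.3
position: [0.4773, -0.1839, 0.3081]
ee_rot: [0.203, 0.704, 0.643, -0.222]
contact_force: [0.3, -0.4, -0.2]
width: -0.0002
```

```bash
python3 - <<'E'
from h import *
import cv2
rep()
a=manip.get_image('side')[:,:,::-1]; b=manip.get_image('wrist')[:,:,::-1]
cv2.imwrite('pics/sw7.png',np.hstack([cv2.resize(a[140:360,160:380],(400,400)),cv2.resize(b,(400,400))]))
E
```

```text
t 7.3 tcp [ 0.4773 -0.1839  0.3081] q [-0.754   0.427   1.7581  0.7037  1.6514 -0.869 ] w -0.0002 F [ 0.3209 -0.3839 -0.2324]
tip B mm [-69.7209  34.4972 208.6443] upper corner B mm [-69.7272  40.818  217.6469] x-axis B [ 0.      0.8184 -0.5746] y-axis B [1.     0.0003 0.0005]
```

View pics/sw7.png

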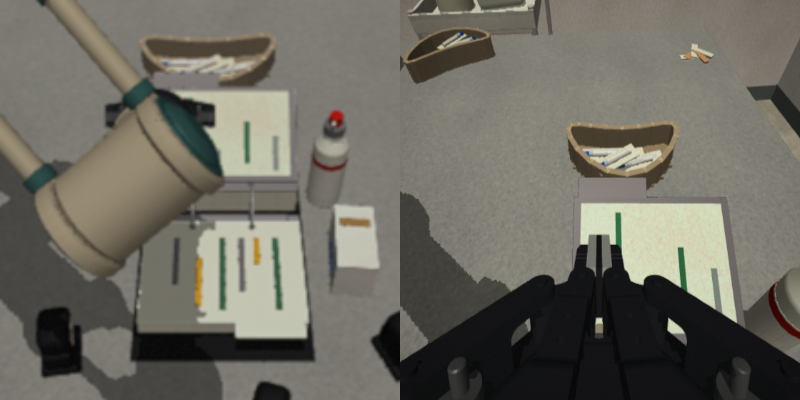

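arm_command:
  targets:
    - {"dp": [-0.02, 0, -0.02], "turn": [0, 0, 0], "grip": -1}
    - {"dp": [-0.02, 0, -0.02], "turn": [0, 0, 0], "grip": -1}
    - {"dp": [-0.02, 0, -0.02], "turn": [0, 0, 0], "grip": -1}
    - {"dp": [-0.03, -0.01, 0], "turn": [0, 0, 0], "grip": -1}
    - {"dp": [-0.03, -0.01, 0], "turn": [0, 0, 0], "grip": -1}
    - {"dp": [-0.03, -0.01, 0], "turn": [0, 0, 0], "grip": -1}
    - {"dp": [-0.03, -0.01, 0], "turn": [0, 0, 0], "grip": -1}
    - {"dp": [0, 0, 0], "turn": [0, 0, 0], "grip": -1}

```text
clock: 8.2
position: [0.4264, -0.2947, 0.4622]
ee_rot: [0.205, 0.705, 0.642, -0.223]
contact_force: [-0.0, 0.3, -0.0]
width: 0.0001
```

```bash
python3 - <<'E'
from h import *
import cv2
rep()
a=manip.get_image('side')[:,:,::-1]; b=manip.get_image('top')[:,:,::-1]
cv2.imwrite('pics/side8.png',cv2.resize(a[140:400,150:420],None,fx=2.3,fy=2.3)); cv2.imwrite('pics/top8.png',cv2.resize(b[140:310,200:480],None,fx=2.8,fy=2.8,interpolation=cv2.INTER_CUBIC))
E
```

```text
t 8.2 tcp [ 0.4264 -0.2947  0.4622] q [-0.944   0.3415  1.4665  0.6533  2.0492 -0.7657] w 0.0001 F [-0.0028  0.287  -0.0314]
tip B mm [-109.7226  -80.7354  362.3885] upper corner B mm [-109.7351  -74.3883  371.3726] x-axis B [ 0.0033  0.8167 -0.577 ] y-axis B [ 1.     -0.0021  0.0028]
```

View pics/side8.png

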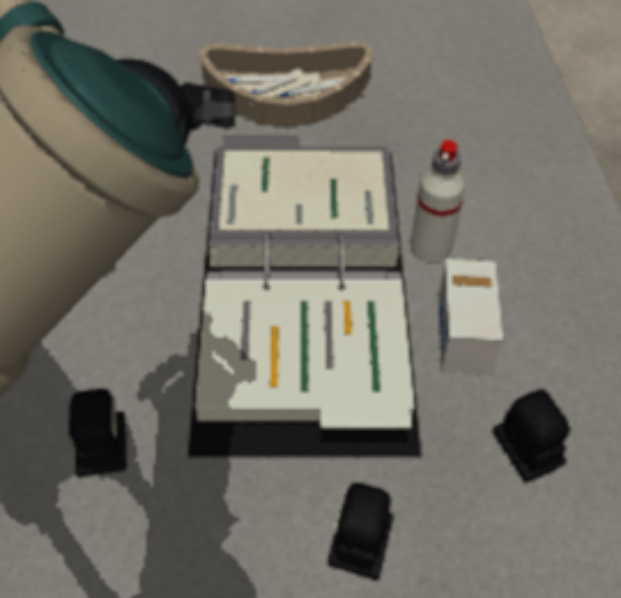

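View pics/top8.png

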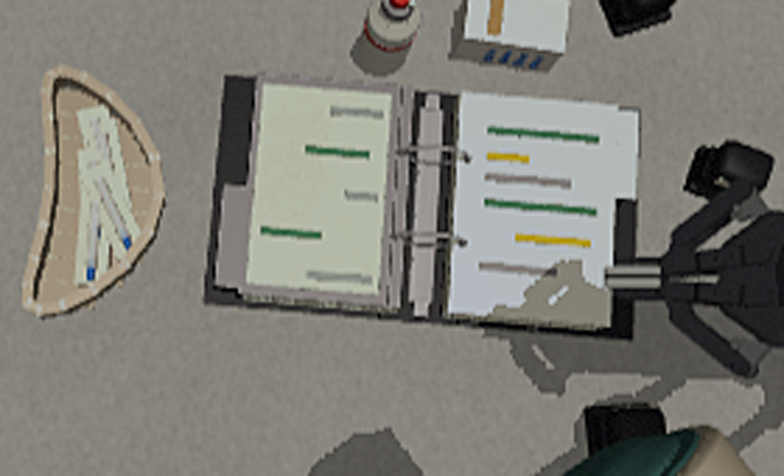

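```bash
python3 - <<'E'
from h import *
for b in([-.0995,.194,.0405],[-.0045,.194,.0405]):
    print('top zoom',(proj('top',b2w(b))-[200,140])*2.8,'side zoom',(proj('side',b2w(b))-[150,140])*2.3)
    b2=b[:2]+[.060]; print('  if 20mm higher',(proj('top',b2w(b2))-[200,140])*2.8,(proj('side',b2w(b2))-[150,140])*2.3)
# stationarity of the objects: phase correlation of patches against first pictures
import cv2
a=cv2.imread('pics/top0.png',0).astype(np.float32); c=manip.get_image('top'); c=cv2.cvtColor(c,cv2.COLOR_RGB2GRAY).astype(np.float32)
for n,(x,y,w,h) in dict(dish=(203,158,62,100),spray=(325,128,30,38),plasters=(358,128,52,42),coverL=(270,160,14,95)).items():
    print(n,cv2.phaseCorrelate(a[y:y+h,x:x+w],c[y:y+h,x:x+w]))
a=cv2.imread('pics/side0.png',0).astype(np.float32); c=cv2.cvtColor(manip.get_image('side'),cv2.COLOR_RGB2GRAY).astype(np.float32)
x,y,w,h=285,340,50,60; print('stamp',cv2.phaseCorrelate(a[y:y+h,x:x+w],c[y:y+h,x:x+w]))
E
```

```text
top zoom [212.0195 285.0607] side zoom [221.195  136.2268]
  if 20mm higher [211.4704 282.4741] [220.2372 124.942 ]
top zoom [221.1921 183.8188] side zoom [297.9869 136.1674]
  if 20mm higher [220.8023 179.6091] [298.0242 124.887 ]
dish ((0.005386186359412903, 0.024914245608961494), 0.9893778596073389)
spray ((-0.009524338011297928, -0.01521355156209836), 0.9988926257689794)
plasters ((0.036348072652227614, 0.5043023432936522), 1.0004568804438714)
coverL ((0.4884574267066819, -0.08061517007457297), 0.6447574781046973)
stamp ((-0.0044595135671094965, 0.008574553214025116), 0.9785263938903809)
```

```bash
python3 - <<'E'
from h import *
rep(); print(manip.sign_off())
E
```

```text
t 8.4 tcp [ 0.4273 -0.2917  0.4599] q [-0.9394  0.3422  1.4729  0.6539  2.047  -0.7656] w -0.0 F [ 0.5737 -0.2413  0.4654]
tip B mm [-109.9222  -77.2389  360.6999] upper corner B mm [-109.9241  -70.9296  369.7106] x-axis B [-0.0011  0.8192 -0.5736] y-axis B [ 1.      0.001  -0.0005]
the job is handed in; nothing more can be done
None
```

The top divider now lies on the left-hand pages, and the chart on the divider beneath can be read. I handed the job in at 8.4 s; no verdict is reported.

I put the shut fingertips under the near tab, angled 35° downward. From there I swung the divider in an arc at about 0.8 rad/s to roughly 1.8 rad, where it fell over by itself. Nothing was pinched, and I then backed the arm away, well above the desk.

**Last checks:**
- **Divider:** In the side view its tab edge sits where a flat board should be, to about a pixel.
- **Divider beneath:** It still lies on the right-hand pages.
- **Binder:** Comparing pictures, its cover corners moved less than 1 px (about 2 mm). The cover-edge correlation gave 0.5 px and was weak (0.64), as the turned tab now covers part of that strip.
- **Other things:** The dish, spray and stamp show no movement. The plasters showed 0.5 px, about 1 mm, well inside the limit. The arm never went near them, so it is probably measurement noise.
- **Force on the tool:** Sensed at the end of each move, it stayed within about 1.5 N.

I did not measure the divider's speed while it fell freely. It took under about 0.5 s and looked soft.

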